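# Lift the hot drying-box lid with the bar and hold it open

## Robot

A 6-joint arm with a two-finger parallel gripper is mounted at the origin on the work surface. World frame = base frame: x ahead of the robot, y to its left, z up, the work surface at z = 0. Lengths are in m, angles in degrees, forces in N, time in s.
With the tool pointing down it reaches from about 0.325 to 0.85 m from the base axis. Payload 15.5 kg.
Tool frame: the origin (TCP) lies between the finger pads; the fingertips stand 17 mm ahead of it and the grasp point (between the pads) lies 2 mm behind it; z points along the fingers, y is the direction in which the jaws open and shut (so a half turn about z gives the same grasp; the last joint's range is limited). The gripper opens to 91 mm and grips with 3 to 60 N. Pads are 32 mm wide; open, the fingers measure 118 mm over their backs; the gripper's body (76 mm by 178 mm) begins 60 mm behind the grasp point.
Start: joints at [-76.175, 28.281, 77.091, -0, 74.628, -5.472], TCP at [0.207, -0.59, 0.231] pointing down, gripper open.
Joint ranges: [-166.48, 166.48], [-47.26, 123.95], [12.59, 153.08], [-70.14, 250.14], [6.76, 159.57], [-176.63, 176.63]. Speed limits (degrees/s): [108.29, 108.29, 147.25, 172.46, 172.46, 172.46].

## Interface

Orientations are given as a 3x3 rotation matrix whose columns are the frame's x, y, z axes.
In Python, from plant import r, cams, order gives the robot as it stands.
- The arm moves only by the shell command python3 -m jog 'ROWS'. ROWS is JSON, one flat list of numbers, 7 for each row, row after row: the opening in per cent of the stroke, from 0 (shut) to 100 (fully open), then the shift along the tool's x, y, z in cm, then the turn, a rotation vector about the tool's x, y, z in rad. A call has 1 to 20 rows; each row shifts and turns the commanded pose from where the row before left it, along the tool's axes as they then stand; what a row does not reach is not made up. A row lasts 1/10 s, in which the tool goes at most 50 mm and 8.59 degrees, less where a joint would pass 70% of its speed; a pose out of reach is approached as far as the arm can. A call is refused whole if a number of a shift passes 5 or a number of a turn 0.15, either way. A call with a gripper value outside its range is refused whole. The fingers move at their own pace and stop on an object; the grip force is fixed at half the most. Time passes only in rows, so rows that do not move let the fingers close. It gives the time, the measured TCP pose, the force and the opening at its end, in the units of the state.
- r.read_state(): the state, without advancing time (a new reading comes with each control period).
- cams.read_camera(name): name is "side" or "top" or "wrist"; returns (picture, depth): 480x640x3 uint8, red, green, blue; 480x640 float32, m along the optical axis (not along the pixel's ray), 0 where there is no reading.
- cams.get_calibration(name): a dict with "fx", "fy", "cx", "cy" (pixels), "R" (3x3) and "t" (3): a world point X has camera coordinates R X + t. Camera axes: x right, y down, z forward; pixel columns grow to the right and rows downward; lengths in m; the calibration is good to about 2 mm. A picture is of the moment at which its call begins: read the wrist's pose just before it. get_calibration takes no time and is no camera call; for the wrist camera it gives the pose at the moment of the call.
- order.hand_in(): hands the job in, once; it reports no verdict.
The state is a dict: "time_s": time; "q": joint angles; "qd": joint speeds; "joint_torque": joint torques, N m; "eef_pos": TCP position; "tcp_rot": TCP orientation; "ft_force": force on the tool from outside, world axes, zero at the start; "moment": the same for the moment, N m; "gripper_width": finger opening in m.
Only numpy, scipy, OpenCV 4.12 (cv2) and the standard library are available. Lean on these libraries where they do the work, as an engineer would, in place of code of your own. Each camera call takes 0.05 s, during which the arm holds its last target.

## Task

The lid of the parts-drying box is hot and falls shut by itself: pick up the slim lifting bar by its square handle, pass its rod right through the lifting eye on the lid, and with the bar swing the lid up to 45 degrees open. Finish while still holding it there, steady, with the bar gripped and carrying the lid. Only the bar may touch the hot box and lid, never the gripper or arm, and leave everything else on the bench where it is.

Things in the scene. Friction and masses are not known exactly. Their poses are not given: they have to be found in the camera images.
- dryer: Steel parts-drying box fixed to the bench, 220 (x) x 260 (y) x 110 (z) mm, hot. Origin: centre of its underside, on the bench; x points from its front (control panel, robot side) to its hinge side, y along the hinge, z up. The lid lies on top, with its hinge along the far (+x) top edge; the box's front and the eye face the robot, turned by up to 0.3 rad.
- lid_hinge (a point): Middle of the lid's hinge axis, at (110, 0, 110) mm in the box's frame; the axis runs along the box's y.
- lid_eye (a point): Centre of the hole of the lifting eye bolted to the lid near its front edge, at (-190, 0, 55) mm from the hinge in the lid's frame (165 mm above the bench when shut). The eye is a steel ring of 9 mm round bar, clear hole 22 mm, 41 mm outside, standing upright on a 20 mm stalk with its centre 49 mm above the lid's top face. The hole's axis is this frame's y, parallel to the hinge, and can be entered from either side. The frame turns with the lid.
- lid (a joint): Opening angle of the lid, rad: 0 shut, grows as the front edge rises, stop at 1.3. The lid is a 6 mm thick plate of 228 x 266 mm, 0.25 to 0.45 kg, with a free hinge and no stay: it falls shut when not held. 45 degrees is 0.785.
- bar: The slim lifting bar, loose, 0.22 kg, lying flat on the bench, rod pointing roughly to the robot's left (+y, within 0.3 rad). Aluminium handle 100 mm long, 24 x 24 mm square; from its end a steel rod 10 mm thick runs 100 mm on in the same line. Origin: under the middle of the handle, on its lower face; x points along the bar towards the rod's end, z up; the bar's centre line is at z = 12 mm. It balances about 28 mm ahead of the origin.
- bar_tip (a point): Centre of the free end of the slim bar's rod, 150 mm ahead of the bar's origin.
- bar_neck (a point): Where the slim bar's rod leaves the handle, on the centre line, 50 mm ahead of the bar's origin.
- drift: A thick bar of the same form, not to be used or moved: handle 100 mm, 30 x 30 mm, rod 30 mm thick (too thick for the eye), 100 mm long. It lies about parallel to the slim bar, 120 to 180 mm nearer or farther; the two change places. Origin and axes as for the slim bar.
- wrench: Bystander: steel wrench about 180 mm long, lying to the left near the robot. Leave alone.
- can: Bystander: grey metal can, 60 mm across, 150 mm tall, to the left of the box. Origin under its centre.
- jar: Bystander: jar, 60 mm across, 70 mm tall, between the robot and the box. Origin under its centre.
- shock: Bystander: shock absorber with spring, about 350 mm long and 60 mm high, lying far right.
- sockets: Bystander: black tray of sockets, 140 x 220 mm, 37 mm high, far right.
- bin: Bystander: grey bin of bolts, 120 x 100 x 50 mm, far left.
There are look-alikes about, which are no part of the job. What is shaped like the bar but purple is not meant.

How it is judged (in metres and radians):
On the way:
1. the slim bar's rod is right through the lifting eye (x of bar_tip in the frame of lid_eye between -0.02 and 0.02 m and z of bar_tip in the frame of lid_eye between -0.02 and 0.02 m and x of bar_neck in the frame of lid_eye between -0.02 and 0.02 m and z of bar_neck in the frame of lid_eye between -0.02 and 0.02 m and ((y of bar_tip in the frame of lid_eye above 0.012 m and y of bar_neck in the frame of lid_eye below -0.004 m) or (y of bar_tip in the frame of lid_eye below -0.012 m and y of bar_neck in the frame of lid_eye above 0.004 m))), for 0.2 s.
At the end, for the whole second after the job is handed in: The lid stands still 45 degrees open, give or take 6 (0.68 to 0.89 rad). The gripped bar carries it, its rod right through the eye (tip 12 mm or more past its centre, tip and neck within 20 mm of the hole's axis in x and z); gripper and arm do not touch box or lid (all of step 1 and value of joint lid between 0.68 and 0.89 rad and velocity of joint lid between -0.06 and 0.06 rad/s and contact force between bar and dryer above 0.3 N and contact force between the fingers and bar above 1 N and contact force between each of the arm, the fingers and dryer below 0.5 N); the arm keeps its last pose, push and grip.
It fails at once if the gripper or arm touches the hot box or lid (contact force between any of the fingers, the arm and dryer above 1 N).
It fails at once if the thick bar or another bystander is moved more than 30 mm (distance of any of drift, wrench, can, jar, shock, sockets, bin from where it was at the start of the episode above 0.03 m).
It also fails if it takes over 51 s, if anything falls off the work surface, if the arm or the gripper's body presses on something with over 40 N, if the wrist force passes 120 N, or if a joint passes its speed limit or range.

## Working session

There is one attempt and no reset: what is moved stays moved. The work goes in short steps, Python scripts to look and compute and a shell command to move; the robot and the scene stay as the last step left them, time stands still between calls to the robot, and variables do not carry over. Pictures are saved under pics/ and viewed, and the job is handed in when it is done.

```bash
ls; mkdir -p pics; python3 - <<'E'
from plant import r,cams,order
import cv2,numpy as np
s=r.read_state();print(s)
for n in("top","side"):
    p,d=cams.read_camera(n);cv2.imwrite(f"pics/{n}0.png",p[:,:,::-1]);np.save(f"pics/{n}0.npy",d)
    c=cams.get_calibration(n);print(n,c)
E
```

```text
pics
{'time_s': 0.0, 'q': array([-7.61764889e+01,  2.83163872e+01,  7.71290346e+01, -1.59977596e-03,
        7.46271520e+01, -5.47186825e+00]), 'qd': array([ 0.02092638,  0.07480161,  0.1129646 ,  0.0138287 ,  0.0492112 ,
       -0.02352173]), 'joint_torque': array([ 6.80640169e-04, -8.78820920e+01, -3.81856978e+01,  7.08800135e-02,
        5.31359226e-02, -1.05044967e-04]), 'eef_pos': array([ 0.20642786, -0.58953182,  0.23031068]), 'tcp_rot': array([[ 9.43825167e-01,  3.30445074e-01, -3.28786417e-04],
       [ 3.30445224e-01, -9.43824378e-01,  1.22353331e-03],
       [ 9.39939205e-05, -1.26344744e-03, -9.99999197e-01]]), 'ft_force': array([-0.28110571,  0.33953066, -1.01464118]), 'moment': array([-0.07090804,  0.04804069,  0.03583113]), 'gripper_width': 0.09142462260174676}
top {'fx': 552.9920684943289, 'fy': 552.9920684943289, 'cx': 313.24581868380545, 'cy': 240.35120850089393, 'R': array([[-0.0069787 , -0.99972994, -0.02216641],
       [-0.98367247,  0.01084968, -0.17964065],
       [ 0.17983264,  0.02055083, -0.98348253]]), 't': array([-0.01544898,  0.49955008,  1.52316946])}
side {'fx': 527.5193358218766, 'fy': 527.5193358218766, 'cx': 321.7935075998764, 'cy': 239.76465984541025, 'R': array([[-0.68263144, -0.73070658,  0.00906699],
       [-0.50879875,  0.46634428, -0.72363447],
       [ 0.52453613, -0.49858891, -0.69012386]]), 't': array([0.33513009, 0.35955784, 1.44994248])}
```

View pics/top0.png

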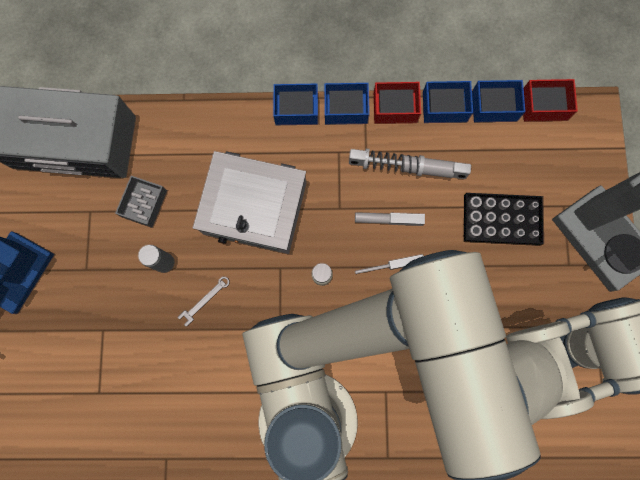

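View pics/side0.png

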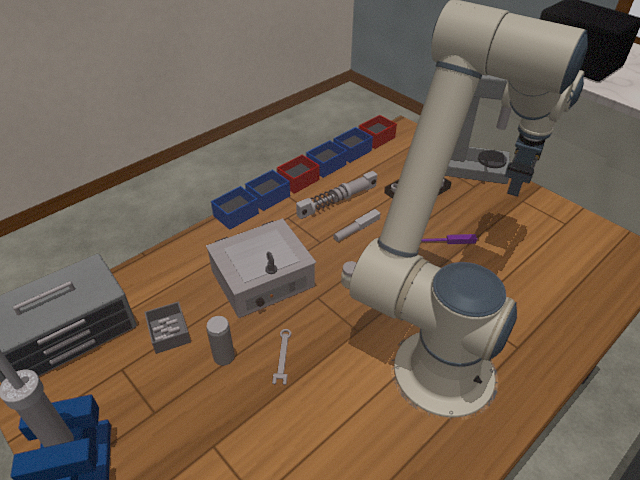

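The top view has the thick white bar at (390,218), and a thin one at (390,265) whose handle is partly hidden by the arm. The lid is at (250,200) with its eye near (242,224). The side view has the thick bar at (357,226) and a purple look-alike at (450,240). The arm hides the slim bar there, so I'll measure the box and the visible bar parts first.

```bash
cat > h.py <<'E'
import numpy as np,cv2
from plant import r,cams,order
def ray(c,uv,z):
    uv=np.atleast_2d(np.asarray(uv,float));d=np.c_[(uv[:,0]-c['cx'])/c['fx'],(uv[:,1]-c['cy'])/c['fy'],np.ones(len(uv))]
    R=c['R'];C=-R.T@c['t'];w=d@R
    return C+w*((z-C[2])/w[:,2])[:,None]
def cloud(c,d):
    v,u=np.mgrid[:480,:640];P=np.stack([(u-c['cx'])/c['fx']*d,(v-c['cy'])/c['fy']*d,d],-1)
    return (P-c['t'])@c['R']
def proj(c,X):
    p=np.atleast_2d(X)@c['R'].T+c['t'];return np.c_[p[:,0]/p[:,2]*c['fx']+c['cx'],p[:,1]/p[:,2]*c['fy']+c['cy']]
def grab(n,name,crop=None,k=1):
    c=cams.get_calibration(n);p,d=cams.read_camera(n);q=p[:,:,::-1]
    if crop: x0,y0,x1,y1=crop;q=q[y0:y1,x0:x1]
    if k!=1:q=cv2.resize(q,None,fx=k,fy=k,interpolation=cv2.INTER_CUBIC)
    cv2.imwrite(f"pics/{name}.png",q);return p,d,c
E
python3 - <<'E'
from h import *
p=cv2.imread('pics/top0.png');d=np.load('pics/top0.npy');c=cams.get_calibration('top');W=cloud(c,d)
cv2.imwrite('pics/box.png',cv2.resize(p[130:270,170:330],None,fx=5,fy=4.2))
cv2.imwrite('pics/bars.png',cv2.resize(p[195:295,310:440],None,fx=6,fy=6))
Z=W[...,2]
m=((Z>.106)&(Z<.128)).astype(np.uint8); m[:, :185]=0;m[:,315:]=0;m[:140]=0;m[260:]=0
m=cv2.morphologyEx(m,cv2.MORPH_CLOSE,np.ones((9,9)))
cs,_=cv2.findContours(m,0,2);k=max(cs,key=cv2.contourArea)
xy=W[m>0][:,:2]; 
rc=cv2.minAreaRect(ray(c,k[:,0],.116)[:,:2].astype(np.float32));print('lid',rc,cv2.boxPoints(rc))
e=(Z>.13)&(Z<.2)&(m>0);print('eye',e.sum(),W[e].mean(0),W[e].max(0),W[e].min(0))
P=W[250:278,350:392].reshape(-1,3);print(np.sort(P[:,2])[-30:])
E
```

```text
lid ((0.6065614819526672, 0.15210466086864471), (0.2654363214969635, 0.2347102165222168), 76.40206909179688) [[ 0.46129292  0.05069767]
 [ 0.6894241  -0.00448435]
 [ 0.75183004  0.25351167]
 [ 0.52369887  0.30869368]]
eye 89 [0.52637871 0.1698044  0.16490762] [0.54592016 0.17828005 0.18866732] [0.50887539 0.16165917 0.13173529]
[0.02020582 0.02040754 0.02055513 0.0207305  0.02087716 0.02105983
 0.02116012 0.02129672 0.02186837 0.02258793 0.02276982 0.02277092
 0.02322361 0.0239908  0.02516321 0.02549878 0.02551592 0.02663957
 0.03044629 0.78224699 0.78947754 0.79083073 1.58740761 1.58740761
 1.58740761 1.58740761 1.58740761 1.58740761 1.58740761 1.58740761]
```

```bash
sleep 1
```

```text
(no output)
```

View pics/box.png

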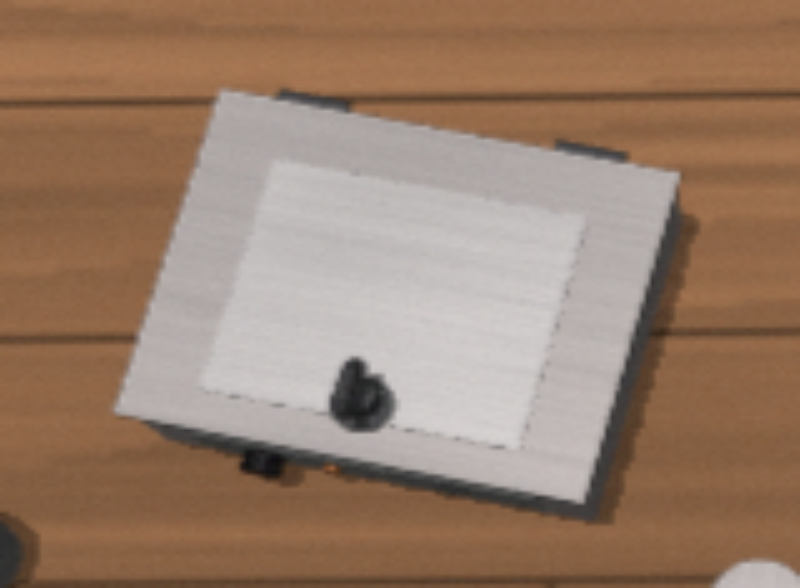

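View pics/bars.png

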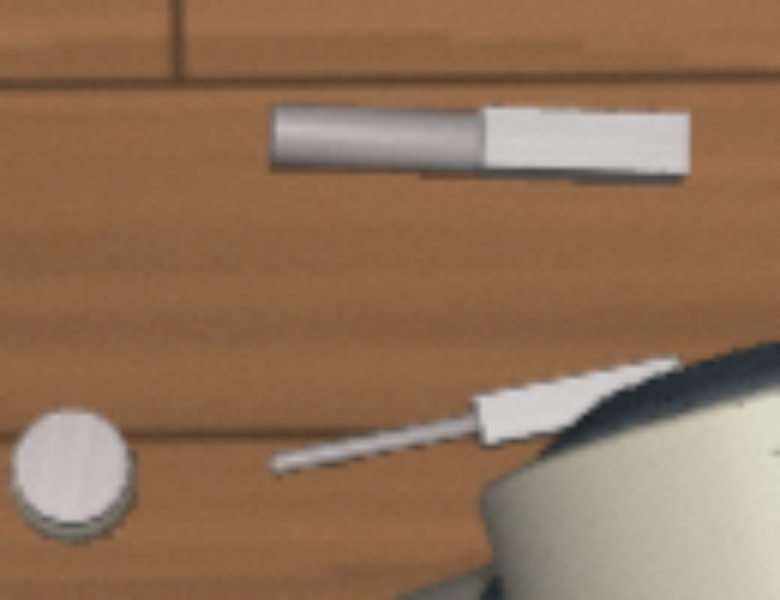

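The close crop shows the slim bar with a thin steel rod (tip at about (355,272), neck (390,265)) and a wide pale handle. It lies nearest the robot and isn't purple. The thick one at (390,218) is the drift. Next I'll compute the grasp.

```bash
python3 - <<'E'
from h import *
c=cams.get_calibration('top')
t,n=ray(c,[[355.6,272.4],[389.8,265]],.012);print('tip',t,'neck',n,np.linalg.norm(t-n))
d=t-n;d/=np.linalg.norm(d);o=n-.05*d;print('dir',d,np.degrees(np.arctan2(d[1],d[0])),'origin',o)
s=r.read_state();R=s['tcp_rot'];p=s['eef_pos']
tgt=o.copy();tgt[2]=.23
print('shift tool cm',R.T@(tgt-p)*100)
x=R[:,0];print('tool x heading',np.degrees(np.arctan2(x[1],x[0])))
E
```

```text
tip [ 0.41087862 -0.13981639  0.012     ] neck [ 0.4312469  -0.23807571  0.012     ] 0.10034819717788138
dir [-0.20297605  0.9791837   0.        ] 101.71104454847138 origin [ 0.44139571 -0.2870349   0.012     ]
shift tool cm [ 32.17008423 -20.78991898   0.06488418]
tool x heading 19.2982988167374
```

```bash
python3 -m jog '[100,4.6,-2.97,0,0,0,0, 100,4.6,-2.97,0,0,0,0, 100,4.6,-2.97,0,0,0,0, 100,4.6,-2.97,0,0,0,0, 100,4.6,-2.97,0,0,0,0, 100,4.6,-2.97,0,0,0,0, 100,4.6,-2.97,0,0,0,0, 100,0,0,0,0,0,-0.144, 100,0,0,0,0,0,-0.144, 100,0,0,0,0,0,-0.144, 100,0,0,0,0,0,-0.144, 100,0,0,0,0,0,-0.144, 100,0,0,0,0,0,-0.144, 100,0,0,0,0,0,-0.144, 100,0,0,0,0,0,-0.144, 100,0,0,0,0,0,-0.144, 100,0,0,0,0,0,-0.144, 100,0,0,0,0,0,0, 100,0,0,0,0,0,0]'
python3 - <<'E'
from h import *
s=r.read_state();print(s['q'],s['eef_pos'],s['tcp_rot'])
grab('wrist','w1')
grab('top','t1',(300,180,440,300),5)
E
```

```text
time_s: 2.0
eef_pos: [0.4212, -0.3134, 0.2307]
tcp_rot: [[-0.2, 0.98, -0.0], [0.98, 0.2, 0.0], [0.0, -0.0, -1.0]]
ft_force: [0.8, 0.8, 0.1]
gripper_width: 0.0909
[-4.31708254e+01  2.02831913e+01  9.11081551e+01  1.29796055e-03
  6.86307664e+01 -5.47121710e+01] [ 0.42124755 -0.31344433  0.2307483 ] [[-2.00066877e-01  9.79782207e-01 -2.67038679e-04]
 [ 9.79782189e-01  2.00066950e-01  2.79436327e-04]
 [ 3.27212355e-04 -2.05733788e-04 -9.99999925e-01]]
```

View pics/w1.png

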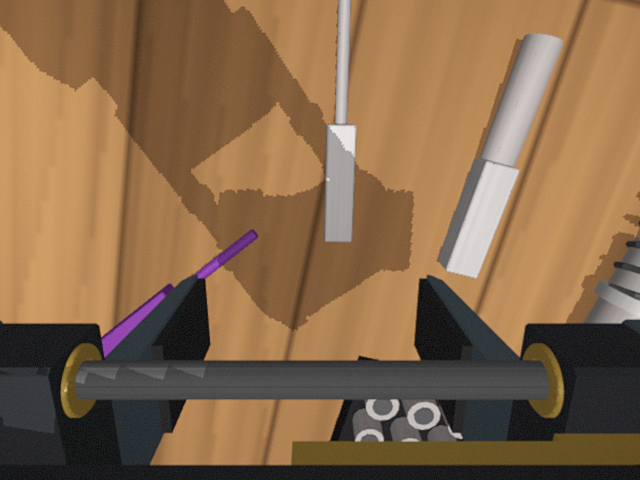

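View pics/t1.png

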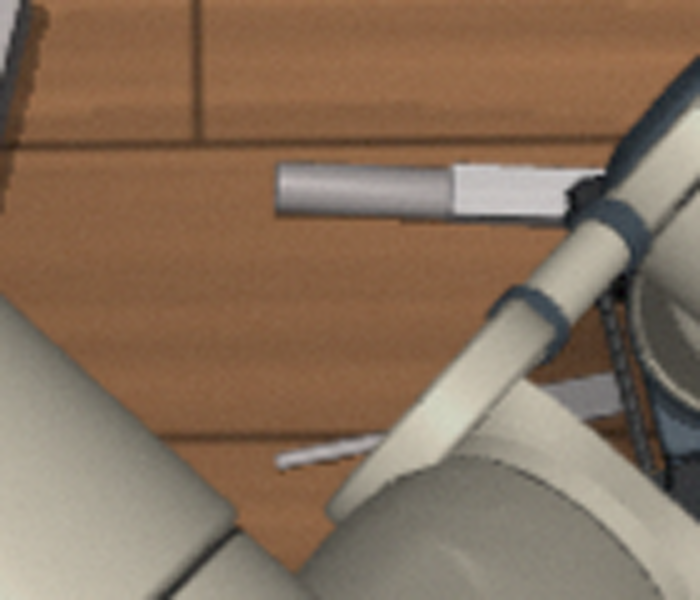

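Wrist view: the slim bar's handle spans (341,125) to (338,242), with the rod going up to (343,0). The purple bar is at (255,235) on the left and the drift is on the right at (490,200).

```bash
python3 - <<'E'
from h import *
c=cams.get_calibration('wrist')
a=ray(c,[[328,125],[355,125],[325,242],[352,242]],.024);print(a)
n=a[:2].mean(0);b=a[2:].mean(0);d=n-b;print(np.linalg.norm(d));d/=np.linalg.norm(d)
print(ray(c,[[343,5],[342,123]],.012))
o=(n+b)/2;print('o',o,'heading',np.degrees(np.arctan2(d[1],d[0])))
s=r.read_state();R=s['tcp_rot'];p=s['eef_pos'];t=o+.010*d
print('shift',R.T@(t-p)*100)
pu=ray(c,[[255,234],[172,288],[115,345]],.008);print('purple in tool at grasp',(pu-t)@R)
dr=ray(c,[[441,265],[480,278],[519,165]],.03);print('drift',(dr-t)@R)
E
```

```text
[[ 0.41925584 -0.23781855  0.024     ]
 [ 0.44077033 -0.23341872  0.024     ]
 [ 0.43767503 -0.33553747  0.024     ]
 [ 0.46100236 -0.33077427  0.024     ]]
0.09943334974496251
[[ 0.41218083 -0.14772617  0.012     ]
 [ 0.43093382 -0.23412099  0.012     ]]
o [ 0.43967589 -0.28438725  0.024     ] heading 101.2071872738357
shift [ 3.4805928   2.39342512 20.68576032]
purple in tool at grasp [[-0.05684915 -0.0759163   0.01599773]
 [-0.11018412 -0.15703241  0.01599623]
 [-0.17134549 -0.21959059  0.01599259]]
drift [[-0.07917402  0.08998153 -0.0060154 ]
 [-0.09150987  0.12581075 -0.00601916]
 [ 0.00810649  0.14639256 -0.00600816]]
```

```bash
python3 -m jog '[65,1.75,1.2,1,0,0,0, 65,1.75,1.2,1,0,0,0, 65,0,0,3,0,0,0, 65,0,0,3,0,0,0, 65,0,0,3,0,0,0, 65,0,0,3,0,0,0, 65,0,0,3,0,0,0, 65,0,0,1.5,0,0,0, 65,0,0,1,0,0,0, 65,0,0,0.5,0,0,0, 65,0,0,0,0,0,0, 65,0,0,0,0,0,0]'
python3 - <<'E'
from h import *
grab('wrist','w2')
E
```

```text
time_s: 3.3
eef_pos: [0.438, -0.2746, 0.0316]
tcp_rot: [[-0.204, 0.979, 0.001], [0.979, 0.204, -0.001], [-0.001, 0.001, -1.0]]
ft_force: [-0.2, -0.7, 0.3]
gripper_width: 0.0597
```

View pics/w2.png

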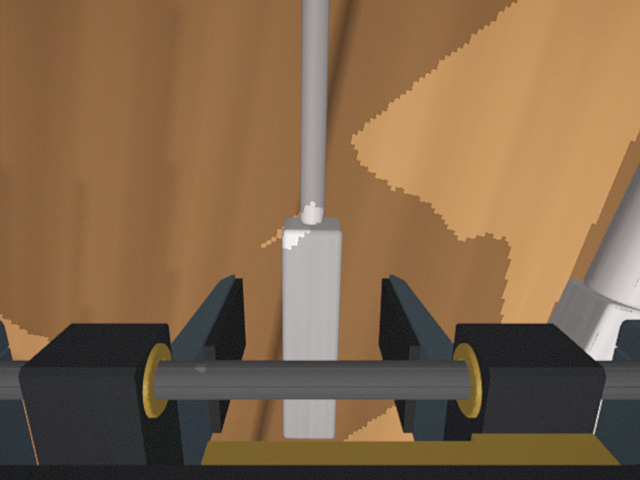

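The handle lies centred between the pads at column 312, with the neck at row 215. I'll go down 11 mm more and close.

```bash
python3 -m jog '[65,0,0,0.6,0,0,0, 65,0,0,0.5,0,0,0, 65,0,0,0,0,0,0, 0,0,0,0,0,0,0, 0,0,0,0,0,0,0, 0,0,0,0,0,0,0, 0,0,0,0,0,0,0, 0,0,0,0,0,0,0, 0,0,0,0,0,0,0]'
python3 - <<'E'
from h import *
grab('wrist','w3')
E
```

```text
time_s: 4.25
eef_pos: [0.4377, -0.2744, 0.02]
tcp_rot: [[-0.205, 0.979, 0.0], [0.979, 0.205, -0.0], [-0.0, 0.0, -1.0]]
ft_force: [0.3, 0.0, 0.8]
gripper_width: 0.0239
```

View pics/w3.png

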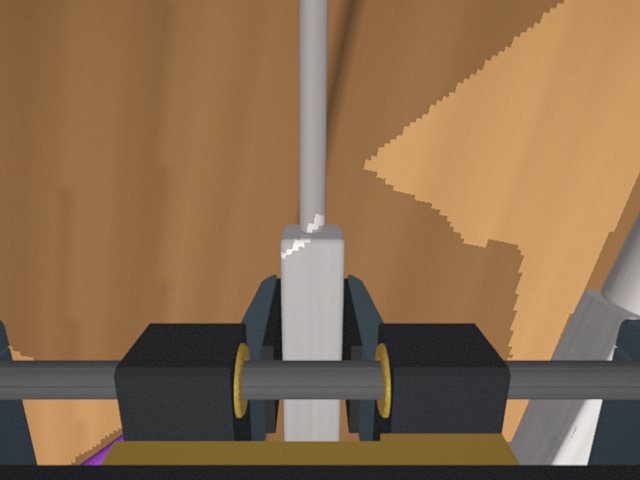

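```bash
python3 -m jog '[0,0,0,-1,0,0,0, 0,0,0,-2,0,0,0, 0,0,0,-2.5,0,0,0, 0,0,0,-2.5,0,0,0, 0,0,0,-2.5,0,0,0.05, 0,0,0,-2.5,0,0,0.08, 0,0,0,-2,0,0,0.08, 0,0,0,-0.6,0,0,0.08, 0,0,0,0,0,0,0.08, 0,0,0,0,0,0,0.07, 0,0,0,0,0,0,0, 0,0,0,0,0,0,0]'
python3 - <<'E'
from h import *
s=r.read_state();R=s['tcp_rot'];p=s['eef_pos'];print(np.degrees(np.arctan2(R[1,0],R[0,0])))
print(R.T@(np.array([.482,.004,p[2]])-p)*100)
E
```

```text
time_s: 5.5
eef_pos: [0.4375, -0.2743, 0.1762]
tcp_rot: [[0.23, 0.973, 0.0], [0.973, -0.23, -0.0], [-0.0, 0.0, -1.0]]
ft_force: [1.1, 0.8, -2.7]
gripper_width: 0.024
76.71949294694797
[ 2.81038306e+01 -2.06501945e+00 -1.23866760e-03]
```

```bash
python3 -m jog '[0,2,-0.2,0,0,0,0, 0,3,-0.3,0,0,0,0, 0,3,-0.3,0,0,0,0, 0,3,-0.3,0,0,0,0, 0,3,-0.3,0,0,0,0, 0,3,-0.3,0,0,0,0, 0,3,-0.3,0,0,0,0, 0,2,0,0,0,0,0, 0,1,0,0,0,0,0, 0,0,0,0,0,0,0, 0,0,0,0,0,0,0]'
python3 - <<'E'
from h import *
grab('wrist','w4')
p,d,c=grab('top','t4');np.save('pics/t4.npy',d)
p,d,c=grab('side','s4');np.save('pics/s4.npy',d)
E
```

```text
time_s: 6.6
eef_pos: [0.4715, -0.0466, 0.1759]
tcp_rot: [[0.231, 0.973, -0.0], [0.973, -0.231, -0.0], [-0.0, -0.0, -1.0]]
ft_force: [-0.3, -0.5, -2.4]
gripper_width: 0.0237
```

View pics/w4.png

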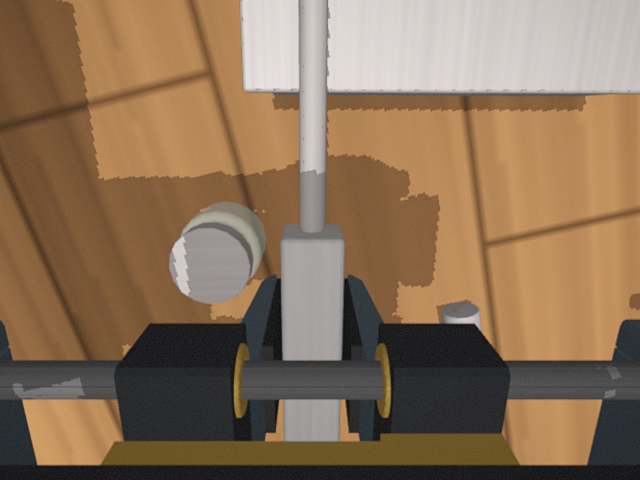

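View pics/t4.png

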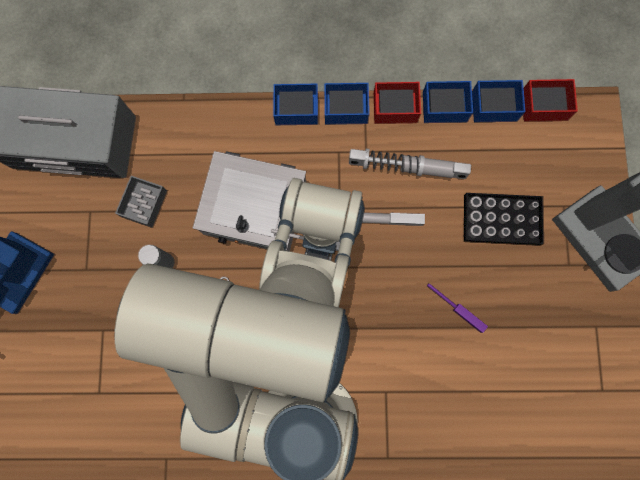

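View pics/s4.png

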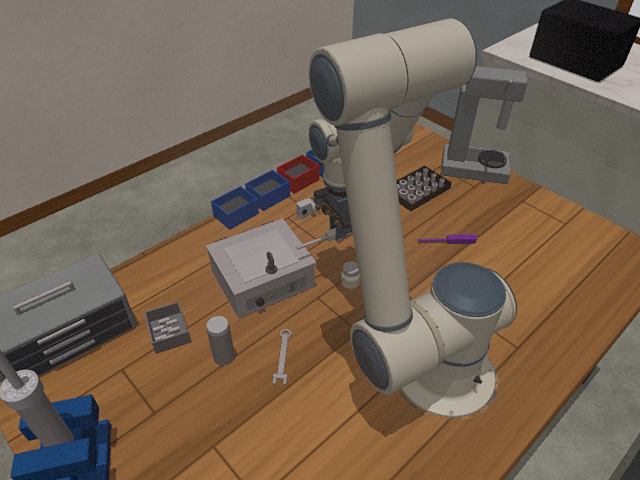

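The wrist view shows the rod parallel to the lid's front edge (column 245). In the side view the rod tip is at about (298,248) and the eye at (270,260); the top view has the eye at (242,222). I'll measure eye and tip in crops.

```bash
python3 - <<'E'
from h import *
a=cv2.imread('pics/t4.png')[190:260,215:315];b=cv2.imread('pics/s4.png')[225:295,240:340]
cv2.imwrite('pics/c4.png',np.hstack([cv2.resize(a,None,fx=4,fy=4),cv2.resize(b,None,fx=4,fy=4)]))
for n,box in(('top',(215,315,190,260)),('side',(240,340,225,295))):
    c=cams.get_calibration(n);d=np.load(f"pics/{n[0]}4.npy");W=cloud(c,d)
    m=np.zeros(d.shape,bool);m[box[2]:box[3],box[0]:box[1]]=1
    g=cv2.imread(f'pics/{n[0]}4.png').max(2)
    e=m&(g<90)&(W[...,2]>.13)&(W[...,2]<.2)
    lab=cv2.connectedComponentsWithStats(e.astype(np.uint8));i=1+lab[2][1:,4].argmax();k=lab[1]==i;v,u=np.nonzero(k)
    print(n,'px',u.min(),u.max(),v.min(),v.max(),'mean',W[k].mean(0),'z',W[k][:,2].min(),W[k][:,2].max())
    t=m&(g>90)&(W[...,2]>.14)&(W[...,2]<.2)&(W[...,1]<.14)
    v,u=np.nonzero(t);P=W[t];j=P[:,1].argsort()[-6:];print('tip',np.c_[u,v][j],P[j])
    s=r.read_state();T=s['eef_pos']+s['tcp_rot']@[.140,0,.008];print('pred tip',T,proj(c,T))
    E=np.array([.5285,.1709,.165]);print('eye proj',proj(c,E))
E
```

```text
top px 237 245 216 229 mean [0.52603323 0.16994565 0.1646882 ] z 0.13227295564137226 0.18850938879212584
tip [[272 231]
 [272 229]
 [272 232]
 [271 230]
 [271 231]
 [271 232]] [[0.5026891  0.08533623 0.16971368]
 [0.5081355  0.08541826 0.1692233 ]
 [0.50029898 0.08545529 0.16830847]
 [0.50467643 0.08763078 0.17323203]
 [0.50262008 0.08791188 0.17020543]
 [0.50090667 0.08836767 0.16541064]]
pred tip [0.50400835 0.08929286 0.16788263] [[270.56423094 230.66069455]]
eye proj [[239.87145746 222.12311373]]
side px 267 273 252 268 mean [0.523264   0.17695857 0.15936744] z 0.1314694439544537 0.18739031161473207
tip [[298 247]
 [299 247]
 [298 246]
 [297 248]
 [297 246]
 [297 247]] [[0.50343302 0.08636535 0.16910474]
 [0.49701572 0.08792234 0.1747729 ]
 [0.50068494 0.08854889 0.176642  ]
 [0.50532614 0.08874214 0.1651795 ]
 [0.5043375  0.08931531 0.17451876]
 [0.50173126 0.09161119 0.17380998]]
pred tip [0.50400835 0.08929286 0.16788263] [[297.1319126  247.66576734]]
eye proj [[270.34847048 257.35562229]]
```

View pics/c4.png

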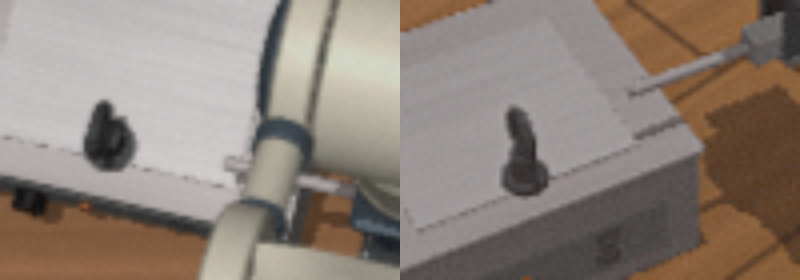

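```bash
python3 - <<'E'
from h import *
th=np.radians(-13.5);X=np.array([np.cos(th),np.sin(th),0]);Y=np.array([-np.sin(th),np.cos(th),0])
s=r.read_state();T=s['eef_pos']+s['tcp_rot']@[.140,0,.008]
print('tip loc',T@X,T@Y,T[2])
for n,box in(('top',(215,260,200,240)),('side',(255,285,240,280))):
    c=cams.get_calibration(n);d=np.load(f"pics/{n[0]}4.npy");W=cloud(c,d)
    m=np.zeros(d.shape,bool);m[box[2]:box[3],box[0]:box[1]]=1
    e=m&(W[...,2]>.145)&(W[...,2]<.195);P=W[e]
    for lo in (.145,.155,.165,.175):
        q=P[(P[:,2]>lo)&(P[:,2]<=lo+.01)]
        if len(q):print(n,lo,len(q),'x',np.round([(q@X).min(),(q@X).mean(),(q@X).max()],4),'y',np.round([(q@Y).min(),(q@Y).mean(),(q@Y).max()],4))
    C=-c['R'].T@c['t'];print(n,'cam',C@X,C@Y,C[2])
# lid yaw fit refined from top
c=cams.get_calibration('top');d=np.load('pics/top0.npy');W=cloud(c,d);Z=W[...,2]
m=((Z>.104)&(Z<.2)).astype(np.uint8);m[:,:185]=0;m[:,315:]=0;m[:140]=0;m[260:]=0
k=max(cv2.findContours(m,0,1)[0],key=cv2.contourArea)
q=ray(c,k[:,0],.116)[:,:2]
for nm,a,b in(('front',-1,0),('rear',1,0)):
    L=q@X[:2];M=q@Y[:2];ext=L.min() if a<0 else L.max();w=(abs(L-ext)<.015)&(abs(M-M.mean())<.09)
    vx,vy,x0,y0=cv2.fitLine(q[w].astype(np.float32),cv2.DIST_HUBER,0,.01,.01).ravel();print(nm,np.degrees(np.arctan2(vy,vx)),'x',np.array([x0,y0])@X[:2],ext)
print('M',M.min(),M.max())
E
```

```text
tip loc 0.4692375586352572 0.2044841093456269 0.16788262801153764
top 0.145 18 x [0.4586 0.4737 0.4828] y [0.2815 0.2873 0.2903]
top 0.155 7 x [0.4595 0.472  0.4873] y [0.285  0.2864 0.289 ]
top 0.165 14 x [0.454  0.4705 0.4918] y [0.2866 0.2892 0.2939]
top 0.175 35 x [0.4578 0.473  0.4881] y [0.2861 0.2899 0.2953]
top cam 0.2235424870735033 1.829274393966296e-05 1.5874076093608893
side 0.145 12 x [0.4598 0.4735 0.483 ] y [0.2903 0.2945 0.297 ]
side 0.155 15 x [0.453  0.4716 0.4851] y [0.29   0.2939 0.2978]
side 0.165 16 x [0.4532 0.4675 0.4889] y [0.2874 0.2935 0.2973]
side 0.175 19 x [0.4518 0.4689 0.484 ] y [0.2888 0.2933 0.2971]
side cam -0.525982447302435 0.6965878733003447 1.2577897275945904
front 76.34424 x 0.4382269697225576 0.43679135113740786
rear 76.41444 x 0.6651039595525787 0.6717467880750506
M 0.15661581131035196 0.42236042570284693
```

```bash
python3 -m jog '[0,1,0.25,0.15,0,0,0.002, 0,2,0,0.1,0,0,0.002, 0,2,0,0,0,0,0, 0,1.2,0,0,0,0,0, 0,0.6,0,0,0,0,0, 0,0,0,0,0,0,0, 0,0,0,0,0,0,0]'
python3 - <<'E'
from h import *
a=grab('top','t5',(205,190,305,260),4)
b=grab('side','s5',(240,225,340,295),4)
cv2.imwrite('pics/c5.png',np.hstack([cv2.imread('pics/t5.png'),cv2.imread('pics/s5.png')]))
s=r.read_state();R=s['tcp_rot']
th=np.radians(-13.6);X=np.array([np.cos(th),np.sin(th),0]);Y=np.array([-np.sin(th),np.cos(th),0]);E=.472*X+.2905*Y;E[2]=.165
print('E',E)
T=s['eef_pos']+R@[.140,0,.008]
print('tip rel eye',(T-E)@X,(T-E)@Y,T[2]-.165)
for (p,d,c),o in((a,(205,190)),(b,(240,225))): print('crop px tip,eye',(proj(c,[T,E])-o)*4)
E
```

```text
time_s: 7.45
eef_pos: [0.4898, 0.0192, 0.1734]
tcp_rot: [[0.236, 0.972, -0.0], [0.972, -0.236, -0.0], [-0.0, -0.0, -1.0]]
ft_force: [-0.5, -0.1, -2.0]
gripper_width: 0.0238
E [0.52707438 0.17136759 0.165     ]
tip rel eye -0.00022724286056906946 -0.01688710178386843 0.0003769145891336645
crop px tip,eye [[163.29765393 136.42725155]
 [138.74265643 130.61359862]]
crop px tip,eye [[143.29705324 122.56230971]
 [122.13428087 130.77125561]]
```

View pics/c5.png

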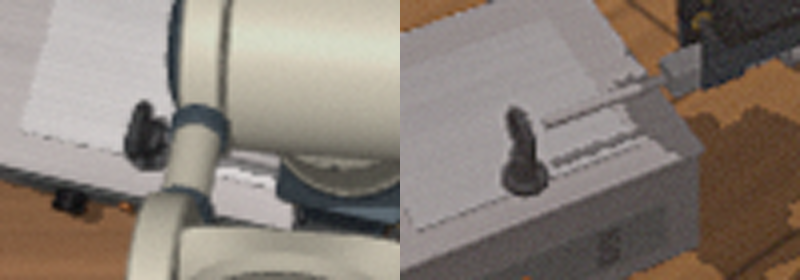

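In the side crop the tip is at (545,125), pointing at the ring's middle (520,132) and matching the prediction. I'll feed it in, watching the force.

```bash
python3 -m jog '[0,0.7,0,0,0,0,0, 0,0.7,0,0,0,0,0, 0,0.7,0,0,0,0,0, 0,0.7,0,0,0,0,0, 0,0,0,0,0,0,0, 0,0,0,0,0,0,0]'
python3 - <<'E'
from h import *
b=grab('side','s6',(240,225,340,295),8)
s=r.read_state();print(s['ft_force'],s['moment'],s['eef_pos'])
E
```

```text
time_s: 8.15
eef_pos: [0.4965, 0.047, 0.1734]
tcp_rot: [[0.235, 0.972, -0.0], [0.972, -0.235, -0.0], [-0.0, -0.0, -1.0]]
ft_force: [0.2, -0.6, -1.9]
gripper_width: 0.0239
[ 0.56566121 -0.33429188 -2.07138901] [-0.07097287 -0.05686482  0.03611234] [0.49645676 0.04675989 0.17338006]
```

View pics/s6.png

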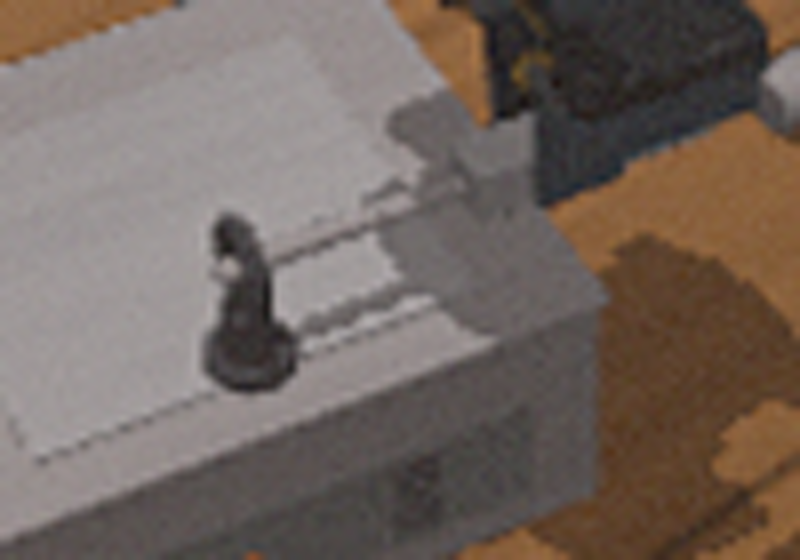

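The tip now shows on the far side of the ring at (225,270), with almost no force. I'll feed 2 cm further and work out the arc steps.

```bash
python3 -m jog '[0,0.7,0,0,0,0,0, 0,0.7,0,0,0,0,0, 0,0.6,0,0,0,0,0, 0,0,0,0,0,0,0, 0,0,0,0,0,0,0]'
python3 - <<'E'
import numpy as np
f=np.radians(np.arange(0,51,3));x=-19*np.cos(f)+5.5*np.sin(f);z=19*np.sin(f)+5.5*np.cos(f)
print(np.round(np.c_[np.degrees(f)[1:],np.diff(x),-np.diff(z)],2))
E
```

```text
time_s: 8.7
eef_pos: [0.5012, 0.0664, 0.1734]
tcp_rot: [[0.235, 0.972, -0.0], [0.972, -0.235, -0.0], [-0.0, -0.0, -1.0]]
ft_force: [0.1, -0.1, -2.1]
gripper_width: 0.0238
[[ 3.    0.31 -0.99]
 [ 6.    0.37 -0.97]
 [ 9.    0.42 -0.95]
 [12.    0.46 -0.93]
 [15.    0.51 -0.9 ]
 [18.    0.56 -0.87]
 [21.    0.6  -0.84]
 [24.    0.65 -0.81]
 [27.    0.69 -0.77]
 [30.    0.73 -0.74]
 [33.    0.77 -0.7 ]
 [36.    0.8  -0.66]
 [39.    0.83 -0.61]
 [42.    0.86 -0.57]
 [45.    0.89 -0.52]
 [48.    0.92 -0.48]]
```

```bash
python3 -m jog '[0,0,0.16,-0.5,0,0,0, 0,0,0.16,-0.5,0,0,0, 0,0,0.19,-0.49,0,0,0, 0,0,0.19,-0.49,0,0,0, 0,0,0.21,-0.48,0,0,0, 0,0,0.21,-0.48,0,0,0, 0,0,0.23,-0.46,0,0,0, 0,0,0.23,-0.46,0,0,0, 0,0,0.25,-0.45,0,0,0, 0,0,0.25,-0.45,0,0,0, 0,0,0,0,0,0,0, 0,0,0,0,0,0,0]'
python3 - <<'E'
from h import *
b=grab('side','s7',(200,190,360,310),5)
s=r.read_state();print(s['ft_force'],s['moment'],s['eef_pos'])
grab('wrist','w7')
E
```

```text
time_s: 9.9
eef_pos: [0.5214, 0.0613, 0.221]
tcp_rot: [[0.236, 0.972, -0.0], [0.972, -0.236, 0.0], [0.0, -0.0, -1.0]]
ft_force: [-1.2, 0.2, -4.8]
gripper_width: 0.0237
[ 0.24055019  0.54603084 -4.02191003] [-0.31606084  0.01682888  0.07659373] [0.52125467 0.06133527 0.22085848]
```

View pics/s7.png

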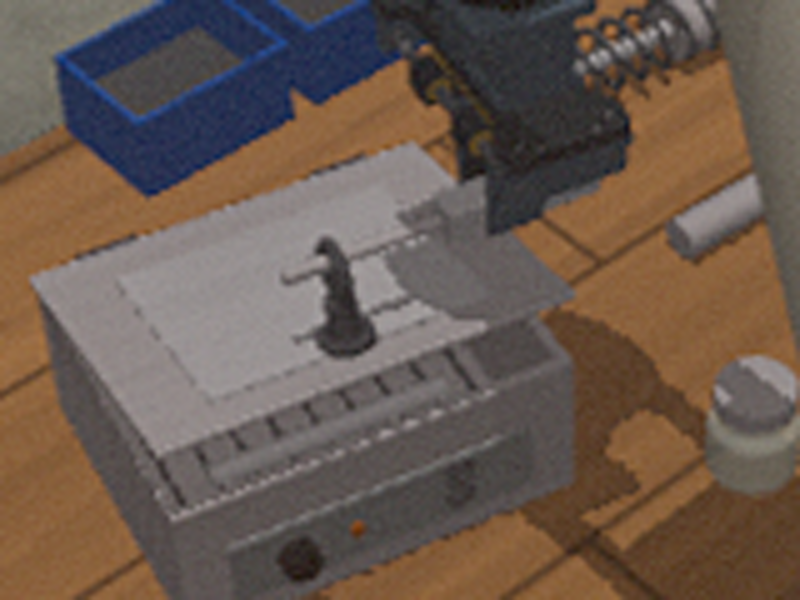

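View pics/w7.png

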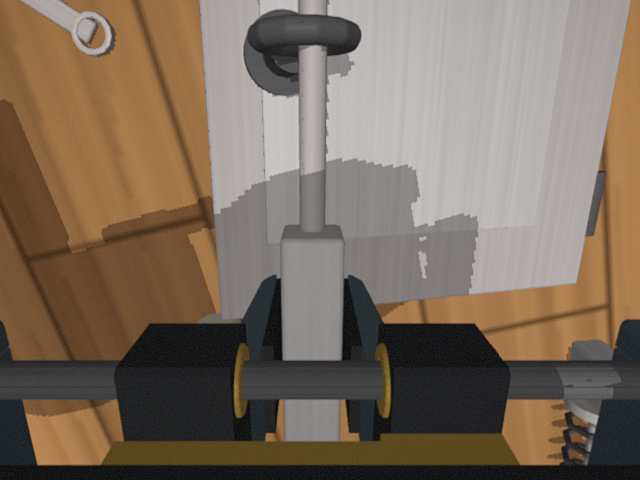

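The lid is open about 15° on the rod: the side view has the tip out at (285,278) left of the ring, and the wrist view has the ring at (305,35) with the bar still aligned in the grip. Continuing the arc.

```bash
python3 -m jog '[0,0,0.28,-0.44,0,0,0, 0,0,0.28,-0.44,0,0,0, 0,0,0.3,-0.42,0,0,0, 0,0,0.3,-0.42,0,0,0, 0,0,0.32,-0.4,0,0,0, 0,0,0.32,-0.4,0,0,0, 0,0,0.34,-0.38,0,0,0, 0,0,0.34,-0.38,0,0,0, 0,0,0.36,-0.37,0,0,0, 0,0,0.36,-0.37,0,0,0, 0,0,0.38,-0.35,0,0,0, 0,0,0.38,-0.35,0,0,0, 0,0,0.4,-0.33,0,0,0, 0,0,0.4,-0.33,0,0,0, 0,0,0,0,0,0,0]'
python3 -m jog '[0,0,0.41,-0.31,0,0,0, 0,0,0.41,-0.31,0,0,0, 0,0,0.43,-0.29,0,0,0, 0,0,0.43,-0.29,0,0,0, 0,0,0.3,-0.2,0,0,0, 0,0,0.3,-0.18,0,0,0, 0,0,0.2,-0.1,0,0,0, 0,0,0,0,0,0,0, 0,0,0,0,0,0,0, 0,0,0,0,0,0,0, 0,0,0,0,0,0,0]'
python3 - <<'E'
from h import *
p,d,c=grab('side','s8',(200,170,360,290),5);np.save('pics/s8.npy',d)
W=cloud(c,d)
s=r.read_state();print(s['ft_force'],s['eef_pos'])
th=np.radians(-13.6);X=np.array([np.cos(th),np.sin(th),0]);Y=np.array([-np.sin(th),np.cos(th),0])
g=p.astype(int);L=W@X-.662;M=W@Y-.2905;Z=W[...,2]-.11
k=(L<-.04)&(L>-.2)&(M>.03)&(M<.12)&(Z>.02)&(Z<.3)&(d>0)
print(k.sum());A=np.c_[L[k],np.ones(k.sum())];
vx,vy,x0,y0=cv2.fitLine(np.c_[L[k],Z[k]].astype(np.float32),cv2.DIST_HUBER,0,.005,.01).ravel();print('lid angle',np.degrees(np.arctan(vy/vx)),'pt',x0,y0)
T=s['eef_pos']+s['tcp_rot']@[0,0,.008]
l=T@X-.662;z=T[2]-.11;print('bar rel hinge',l,z,'equiv angle',np.degrees(np.arctan2(z,-l)-np.arctan2(55,190)),'r',np.hypot(l,z),'tip past',(T@Y-.2905)+.14)
grab('wrist','w8')
E
```

```text
time_s: 11.5
eef_pos: [0.5684, 0.0499, 0.2753]
tcp_rot: [[0.236, 0.972, 0.001], [0.972, -0.236, 0.0], [0.0, 0.001, -1.0]]
ft_force: [-1.6, 0.7, -3.0]
gripper_width: 0.0237
time_s: 12.6
eef_pos: [0.5917, 0.0442, 0.2916]
tcp_rot: [[0.236, 0.972, -0.0], [0.972, -0.236, 0.0], [-0.0, -0.0, -1.0]]
ft_force: [-1.4, -0.2, -3.7]
gripper_width: 0.0236
[-1.40303569  0.45130894 -3.32974565] [0.59169033 0.04421199 0.29159292]
127
lid angle -40.465668 pt -0.14471908 0.1419166
bar rel hinge -0.09729686195362675 0.1735929238464115 equiv angle 44.5855260919823 r 0.19900045868180588 tip past 0.03160352142557002
```

View pics/s8.png

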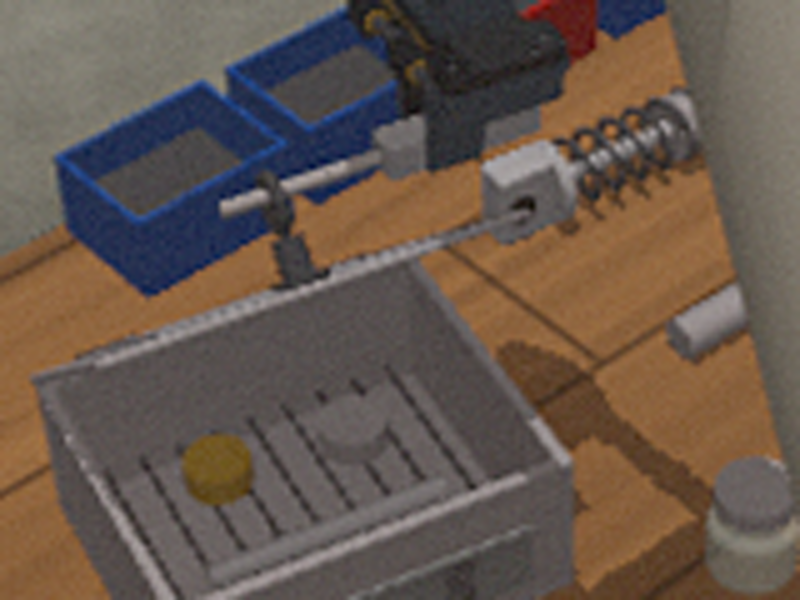

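View pics/w8.png

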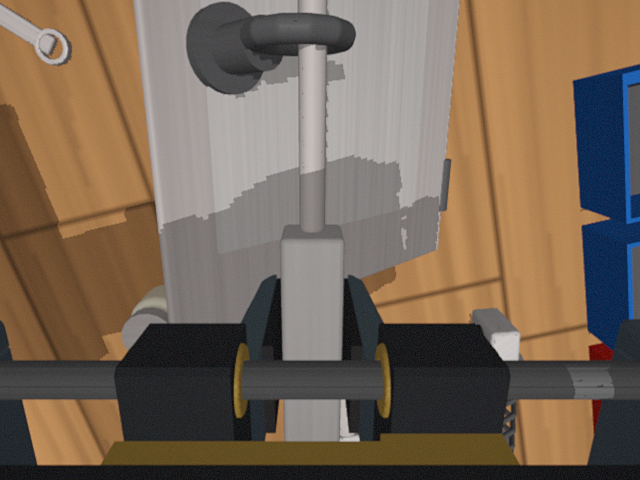

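The side view shows the lid edge-on at about 45°, with the rod right through the ring at (270,205) and its tip at (225,208). I'll confirm the angle by a plane fit to the wrist depth.

```bash
cat > ang.py <<'E'
from h import *
s=r.read_state();c=cams.get_calibration('wrist');p,d=cams.read_camera('wrist')
W=cloud(c,d);out=[]
for (a,b,e,f) in((90,150,220,290),(30,130,375,430),(180,230,215,270)):
    P=W[a:b,e:f].reshape(-1,3);P=P[(P[:,2]>.1)&(P[:,2]<.4)];u=np.linalg.svd(P-P.mean(0))[2][2];u*=np.sign(u[2]);print(len(P),np.degrees(np.arccos(u[2])),np.degrees(np.arctan2(u[1],u[0])))
print(s['time_s'],s['ft_force'],s['eef_pos'],s['gripper_width'])
E
python3 ang.py; python3 ang.py
```

```text
4187 43.2676594659016 -15.013395798136377
5478 44.22157256968473 -13.750499810983023
2738 42.528373229658115 -14.013644641237795
12.7 [-1.30967104  0.31123632 -3.3089208 ] [0.59170757 0.0442206  0.29158627] 0.02401364457679642
4184 43.34130723365697 -15.151233754918522
5483 44.2132507823266 -13.712520711154347
2738 42.552846558979105 -14.185242328616544
12.75 [-0.08009864 -0.32910027 -3.35302998] [0.59174593 0.04421853 0.29160705] 0.023847762764593765
```

```bash
python3 -m jog '[0,0,0.15,-0.1,0,0,0, 0,0,0.15,-0.1,0,0,0, 0,0,0.15,-0.05,0,0,0, 0,0,0,0,0,0,0, 0,0,0,0,0,0,0, 0,0,0,0,0,0,0, 0,0,0,0,0,0,0, 0,0,0,0,0,0,0, 0,0,0,0,0,0,0, 0,0,0,0,0,0,0]'; python3 ang.py
python3 - <<'E'
from h import *
grab('side','s9',(200,170,360,290),5)
grab('top','t9')
E
```

```text
time_s: 13.8
eef_pos: [0.5962, 0.0431, 0.2941]
tcp_rot: [[0.236, 0.972, 0.0], [0.972, -0.236, 0.0], [0.0, -0.0, -1.0]]
ft_force: [-1.5, 0.6, -2.4]
gripper_width: 0.0238
4182 44.8517202011162 -15.061359128749476
5473 46.374960417004544 -13.638454154227212
2742 44.43463606774004 -13.694536865353866
13.8 [-1.54357499  0.57963296 -2.43629243] [0.59615885 0.04313468 0.29413827] 0.023820128645978586
```

View pics/s9.png

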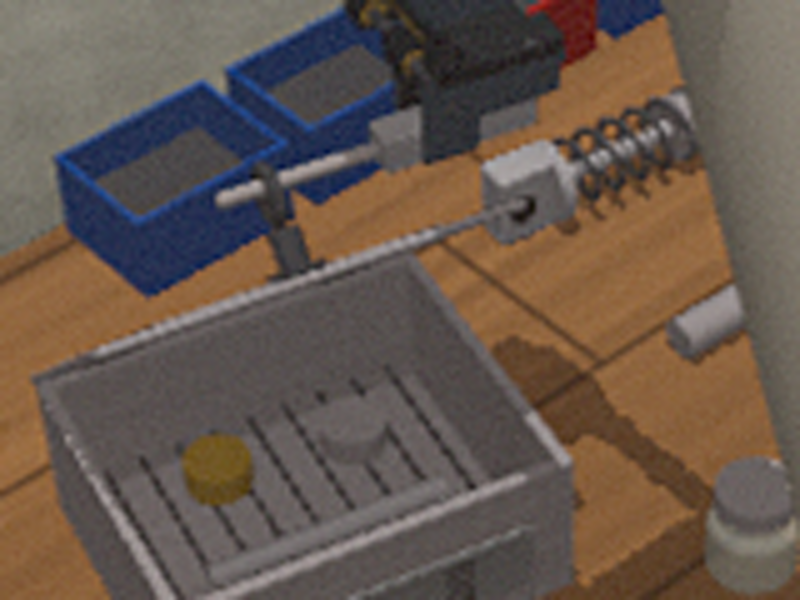

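View pics/t9.png

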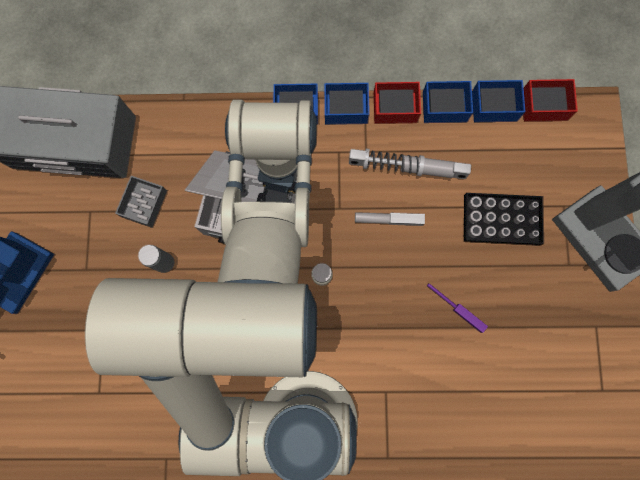

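The side view shows the rod through the ring at (272,195) with its tip clear at (225,197), and the lid at about 45°. In the top view the drift (390,218), jar (321,273), can, tray and shock are where they started. Handing in.

```bash
python3 -c "
from plant import order
print(order.hand_in())"
```

```text
the job is handed in; nothing more can be done
None
```

I gripped the slim bar by its handle, passed its rod through the lifting eye from the right, and swung the lid up along its hinge arc. I handed in at about 14 s of the 51 s, still holding the lid up with the bar; no verdict comes back.

- **Lid angle:** plane fits to the wrist camera's depth gave 44.4 to 46.4 degrees on three patches, a spread of about 2 degrees and inside the 39 to 51 allowed. I did not measure the lid's speed. Two readings 0.05 s apart, before the last small nudge, agreed within 0.1 degree.
- **Rod through the eye:** the tip is about 31 mm past the eye's centre by calculation, and the side view shows it clear of the ring.
- **Grip:** the opening stayed at 23.8 mm and the bar did not slip in the pads.
- **Load on the bar:** this is the weakest check. The last wrist reading was only slightly different from the bar alone (-2.4 N against about -2.1 N vertically, plus about 1.5 N sideways), and the sensor is noisy by about 1 N. That the bar carries the lid rests mainly on the pictures, since the lid stays open and nothing else holds it.
- **Contact and bystanders:** I saw no gripper or arm contact with the box or lid. The drift, jar, can, tray and shock looked unmoved in the last top view. The arm hid the wrench there, and I did not look at the bin separately.

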